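# Release the ratchet bracket that holds the scanner

## Robot

A 7-joint arm with a two-finger parallel gripper is mounted at the origin on the work surface. World frame = base frame: x ahead of the robot, y to its left, z up, the work surface at z = 0. Lengths are in mm, angles in rad, forces in N, time in s.
With the tool pointing down it reaches from about 400 to 925 mm from the base axis. Payload 4.1 kg.
Tool frame: the origin (TCP) lies midway between the tips of the shut fingers; the grasp point (between the pads) lies 19 mm behind it; y points along the fingers, x is the direction in which the jaws open and shut, and the axes are right-handed (so a half turn about y gives the same grasp; the last joint's range is limited). The gripper opens to 85 mm and grips with 20 to 120 N. Pads are 22 mm wide; open, the fingers measure 114 mm over their backs; the gripper's body (76 mm by 85 mm) begins 54 mm behind the grasp point. The pads swing forward as they close: fully open they stand 13 mm farther back than shut.
Start: joints at [-1.355, 0.398, 0.045, 1.537, -0.019, 1.207, -0.051], TCP at [201.236, 618.1, 231.347] pointing down, gripper open.
Joint ranges: [-2.82, 2.82], [-0.49, 2.23], [-1.37, 1.46], [0, 2.46], [-1.36, 4.5], [0.23, 2], [-2.94, 2.94]. Speed limits (rad/s): [2.57, 2.57, 3.14, 3.14, 3.14, 3.14, 3.14].

## Interface

Orientations are given as a 3x3 rotation matrix whose columns are the frame's x, y, z axes.
In Python, from plant import sense, read_camera, camera_params, finish_job, cut_out gives the robot as it stands. The module is installed in compiled form; this text tells all that it offers.
- The arm moves only by the tool servo_tool, never from a script. Its argument "plan" is a list of rows, each a list of 4 numbers: the shift along the tool's x, y, z scaled (see below), then the turn about the tool's y scaled (see below). A call has 1 to 5 rows; each row shifts and turns the commanded pose from where the row before left it, along the tool's axes as they then stand; what a row does not reach is not made up. The controller multiplies each number of a shift by 2 cm and each number of a turn by 6 degrees. A row lasts 1/8 s, in which the tool goes at most 62.5 mm and 10.7 degrees, less where a joint would pass 70% of its speed; a pose out of reach is approached as far as the arm can. A call with a number of a shift or a turn outside -1 to 1 is refused whole. A call with a gripper value outside its range is refused whole. "grip" is the opening in per cent of the stroke, from 0 (shut) to 100 (fully open), set as the call begins (left out, the last holds). The fingers move at their own pace and stop on an object; "force" is the grip in N (left out, the last holds). Time passes only in rows, so rows that do not move let the fingers close. It gives the time, the measured TCP pose, the force and the opening at its end, in the units of the state.
- sense(): the state, without advancing time (a new reading comes with each control period).
- read_camera(name): name is "scene" or "side" or "wrist"; returns the picture (480x640x3 uint8, blue, green, red); there is no depth.
- camera_params(name): a dict with "fovy" (degrees; the focal length in pixels is half the picture's height over the tangent of half this angle, whatever the lens; pixels are square), "cx", "cy" (the principal point, pixels), "k1" (the pictures are not rectified: a ray, as slopes to the right and down, at radius r is drawn at 1 + k1 r^2 times it, then the intrinsics apply), "R" (3x3) and "t" (3): a world point X has camera coordinates R X + t; the wrist camera has in their place "T_tool_cam" (4x4, takes a point from camera to tool coordinates, whose origin is the TCP and whose axes are the tool frame's). Camera axes: x right, y down, z forward; pixel columns grow to the right and rows downward; lengths in mm; the calibration is good to about 2 mm. A picture is of the moment at which its call begins: read the wrist's pose just before it. camera_params takes no time and is no camera call.
- finish_job(): hands the job in, once; it reports no verdict.
Trained networks look in the newest picture that a camera, given by its name, has taken for a name from the list of things; names that differ only in an ending like _2 or _b are one class to them, and where a whole thing is asked for, a point or a joint stands for the part that bears it (a point fixed in the world has none). Each returns a list of dicts, best first, with "confidence" (0 to 1); they miss things now and then, are a little off and sometimes report something else, mostly with a low value. They report only what shows in the picture. A call takes as long as a camera call.
- cut_out(camera, thing): "pixels" (480x640 bool, what is visible of it) and "bbox" ([centre column, centre row, width, height] in pixels, round what is visible of it).
The state is a dict: "time": time; "joint_pos": joint angles; "dq": joint speeds; "tau": joint torques, N m; "eef_pos": TCP position; "ee_rot": TCP orientation; "wrist_force": force on the tool from outside, world axes, zero at the start; "ft_torque": the same for the moment, N m; "width": finger opening in mm.
Only numpy, scipy, OpenCV 4.12 (cv2) and the standard library are available. Lean on these libraries where they do the work, as an engineer would, in place of code of your own. Each camera call takes 0.05 s, during which the arm holds its last target.

## Task

Two ratchet brackets stand on the desk; free the black handheld scanner from the one that holds it: lift that bracket's red-knobbed pawl well clear of the teeth, where it stays by itself, then pull the toothed bar out by its blue handle as far as it goes. Finish with the pawl still up, the bar drawn out and the scanner lying in its bracket where it was, and leave the other bracket (holding the yellow meter) as it is.

Things in the scene. Friction and masses are not known exactly. Their poses are not given: they have to be found in the camera images.
- pawl_knob (a point): Centre of the red disc knob on the pawl of the bracket holding the scanner: 26 mm across, 12 mm thick, flat faces to the bracket's +y and -y, centre 64 mm above the desk with the pawl down; pinch its flat faces from above. Under it a guide 32 mm wide, top 30 mm above the desk. With the pawl down its axes are the bracket's: z up, -x the way the bar is pulled out (roughly to the robot; yaw varies).
- pawl (a joint): That bracket's pawl hinge, rad: 0 = down, toe between the teeth; grows as the knob rises; clear of the teeth from 0.15, stop at 0.8. Stiff (1 N at the knob), stays where left. Its axis runs along y, 65 mm to -x and 22 mm below the lowered knob's centre, between lugs 22 mm long, 32 mm wide, top 52 mm above the desk. At 0.5 rad the knob is 28 mm higher and 18 mm farther to -x.
- bar_handle (a point): Centre of the blue disc handle on the outer end of the same bracket's toothed bar: 26 mm across, 12 mm thick, flat faces to the bracket's +y and -y, centre 56 mm above the desk, on a 10 mm square stem; pinch its flat faces from above. Under it only the bar (14 mm wide, top 24 mm above the desk). Its axes are always the bracket's, -x the way out. With all home it is 130 mm to -x of the pawl knob.
- bar (a joint): How far that bar is drawn out, m: starts 0 to 0.002 (home), stop at 0.055. It slides with about 2 N along the bracket's -x, level. With the pawl down it locks after a few millimetres.
- scanner_center (a point): Centre of the black handheld scanner (60 x 115 x 34 mm, stub antenna 60 mm longer to its +y), lying loose on the bracket's base between the bar's jaw and the fixed jaw, 95 mm to +x of the pawl knob; top 42 mm above the desk.
- spare_pawl (a joint): Pawl hinge of the other, identical bracket, which holds a yellow meter (60 x 110 x 30 mm); rad, 0 = down. It is to stay down.

How it is judged:
By the outcome, as a careful person would: the job done as asked, in the order asked, and still so for the second after the job is handed in, with the robot touching nothing.
It also fails if it takes over 42 s, if anything falls off the work surface, if the arm or the gripper's body presses on something with over 40 N, if the wrist force passes 120 N, or if a joint passes its speed limit or range.

## Working session

There is one attempt and no reset: what is moved stays moved. The work goes in short steps, Python scripts to look and compute and a tool call to move; the robot and the scene stay as the last step left them, time stands still between calls to the robot, and variables do not carry over. Pictures are saved under pics/ and viewed, and the job is handed in when it is done.

Besides the shell and the picture viewer there is one more tool, called after "Call:" as name(argument=value, ...) on one line, values as JSON. servo_tool: Moves the arm, as the interface text tells. Its arguments: {"type":"object","properties":{"plan":{"type":"array"},"grip":{"type":"number"},"force":{"type":"number"}},"required":["plan"]}

```bash
mkdir -p pics
python3 - <<'E'
from plant import *
import cv2,numpy as np
s=sense();print(s['time'],s['eef_pos'],np.round(s['ee_rot'],3).tolist(),s['width'],s['wrist_force'])
for c in ('scene','side','wrist'):
    im=read_camera(c);cv2.imwrite(f'pics/{c}0.png',im)
    p=camera_params(c);print(c,{k:np.round(v,3).tolist() for k,v in p.items()})
E
```

```text
0.0 [201.04985364 617.4651979  230.29521647] [[0.31, -0.0, -0.951], [0.951, -0.002, 0.31], [-0.002, -1.0, -0.0]] 85.70706688420078 [ 0.52949485 -0.14131178 -1.25301623]
scene {'fovy': 51.105, 'cx': 318.008, 'cy': 237.353, 'k1': 0.028, 'R': [[0.534, 0.845, -0.013], [0.634, -0.411, -0.656], [-0.56, 0.342, -0.755]], 't': [-317.961, -367.947, 1273.307]}
side {'fovy': 43.38, 'cx': 329.35, 'cy': 240.483, 'k1': -0.15, 'R': [[0.767, -0.641, -0.017], [-0.383, -0.436, -0.814], [0.515, 0.631, -0.58]], 't': [-497.695, 288.14, 704.469]}
wrist {'fovy': 71.805, 'cx': 317.362, 'cy': 241.686, 'k1': -0.016, 'T_tool_cam': [[1.0, -0.0, 0.001, -1.026], [-0.001, -0.316, 0.949, -142.908], [0.0, -0.949, -0.316, 80.728], [0.0, 0.0, 0.0, 1.0]]}
```

View pics/scene0.png

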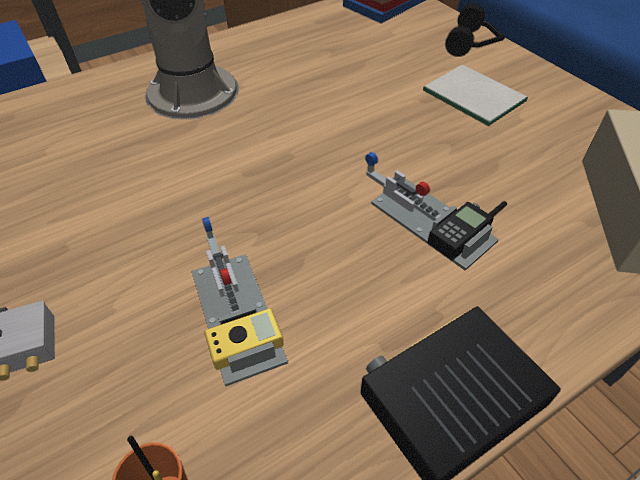

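View pics/side0.png

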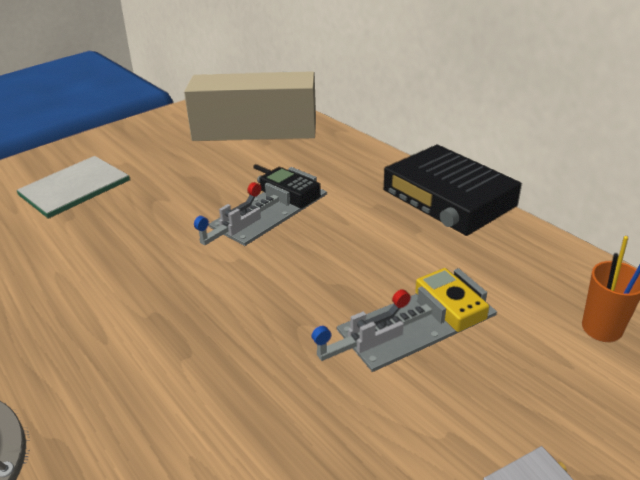

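View pics/wrist0.png

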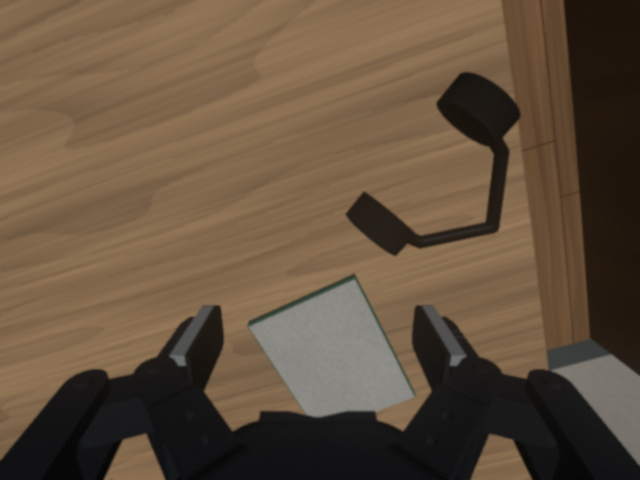

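```bash
cat > h.py <<'E'
from plant import *
import cv2,numpy as np
from scipy.optimize import least_squares
def cam(c,s=None):
    p=camera_params(c);f=240/np.tan(np.radians(p['fovy'])/2)
    if 'R' in p: R,t=np.array(p['R']),np.array(p['t'])
    else:
        T=np.array(p['T_tool_cam']);W=np.eye(4);W[:3,:3]=s['ee_rot'];W[:3,3]=s['eef_pos']
        M=np.linalg.inv(W@T);R,t=M[:3,:3],M[:3,3]
    return p,f,R,t
def proj(X,c,s=None):
    p,f,R,t=cam(c,s);q=R@np.asarray(X)+t;a=q[:2]/q[2];a=a*(1+p['k1']*(a@a))
    return a*f+[p['cx'],p['cy']]
def ray(uv,c,s=None):
    p,f,R,t=cam(c,s);d=(np.asarray(uv,float)-[p['cx'],p['cy']])/f;a=d.copy()
    for _ in range(20): a=d/(1+p['k1']*(a@a))
    return -R.T@t,R.T@np.r_[a,1]
def atz(uv,z,c,s=None):
    o,d=ray(uv,c,s);return o+d*(z-o[2])/d[2]
def tri(obs,x0=(600,200,60)):
    r=least_squares(lambda X:np.concatenate([proj(X,c,s)-uv for c,uv,s in obs]),x0);return r.x,r.fun
def cen(c,thing,n=2):
    out=[]
    for d in cut_out(c,thing)[:n]:
        v,u=np.nonzero(d['pixels']);out.append((round(d['confidence'],2),np.round([u.mean(),v.mean()],1).tolist(),np.round(d['bbox'],1).tolist()))
    return out
E
python3 - <<'E'
from h import *
for t in('pawl_knob','bar_handle','scanner_center'):
    for c in('scene','side'): print(t,c,cen(c,t))
k,r=tri([('scene',(423,188),None),('side',(254,189),None)]);print(k,r)
b,r=tri([('scene',(372,158),None),('side',(201,223),None)]);print(b,r,k-b,np.linalg.norm((k-b)[:2]))
for c,k_,b_ in(('scene',(423,188),(372,158)),('side',(254,189),(201,223))):
    K=atz(k_,64,c);B=atz(b_,56,c);print(c,K,B,np.linalg.norm((K-B)[:2]),np.degrees(np.arctan2(*(K-B)[1::-1])))
E
```

```text
pawl_knob scene [(0.57, [413.7, 188.1], [414.4, 187.6, 34.4, 19.4])]
pawl_knob side [(0.57, [248.3, 196.9], [243.8, 198.8, 38.7, 32.3])]
bar_handle scene [(0.85, [406.6, 193.2], [413.2, 190.1, 86.5, 77.9])]
bar_handle side [(0.91, [240.6, 213.4], [243.8, 213.6, 93.1, 62.7])]
scanner_center scene [(0.56, [460.8, 228.2], [467.4, 230.2, 77.9, 59.7])]
scanner_center side [(0.93, [290.1, 184.2], [287.8, 186.7, 61.8, 47.3])]
[637.04894727 205.7966018   63.75043874] [-0.37026924  0.85562885 -0.60542332 -0.72586435]
[508.57547581 182.92259217  55.71192354] [-0.43136588  1.0151029  -0.62120636 -0.75193921] [128.47347145  22.87400963   8.0385152 ] 130.49388178766196
scene [635.82459915 207.6690362   64.        ] [506.79236892 185.27718803  56.        ] 130.96072427892238 9.84488470450361
side [636.17746857 202.4353156   64.        ] [508.01533765 179.68631711  56.        ] 130.16546674543545 10.065264813862072
```

Call:
servo_tool(plan=[[-1,0,-1,-0.93],[-1,0,-1,-0.93],[-1,0,-1,-0.93],[-1,0,-1,-0.93],[-1,0,-1,-0.93]], grip=60)

```text
time: 1.08
eef_pos: [288.2, 507.2, 231.5]
ee_rot: [[-0.175, 0.0, -0.985], [0.985, 0.0, -0.175], [0.0, -1.0, -0.0]]
wrist_force: [0.7, 0.4, -0.0]
width: 51.5
```

```bash
cat >> h.py <<'E'
def rel(X):
    s=sense();d=s['ee_rot'].T@(np.asarray(X)-s['eef_pos'])if not isinstance(s['ee_rot'],list) else np.array(s['ee_rot']).T@(np.asarray(X)-s['eef_pos'])
    R=np.array(s['ee_rot']);print('t',s['time'],'tcp',np.round(s['eef_pos'],1),'yaw tool x',np.round(np.degrees(np.arctan2(R[1,0],R[0,0])),2),'down',np.round(R[:,1],3),'delta units',np.round(d/20,3),'F',np.round(s['wrist_force'],1),'w',round(s['width'],1))
E
python3 -c "
from h import *
rel((637,205.8,130))"
```

```text
t 1.075 tcp [288.2 507.2 231.5] yaw tool x 100.06 down [ 0.  0. -1.] delta units [-17.886   5.074 -14.536] F [ 0.7  0.4 -0. ] w 51.5
```

Call:
servo_tool(plan=[[-1,0,-0.8,0],[-1,0,-0.8,0],[-1,0,-0.8,0],[-1,0,-0.8,0],[-1,0,-0.8,0]])

```text
time: 1.7
eef_pos: [384.3, 422.6, 231.5]
ee_rot: [[-0.171, 0.0, -0.985], [0.985, 0.0, -0.171], [0.0, -1.0, -0.0]]
wrist_force: [0.2, -0.3, -0.7]
width: 51.2
```

Call:
servo_tool(plan=[[-1,0,-0.8,0],[-1,0,-0.8,0],[-1,0,-0.8,0],[-1,0,-0.8,0],[-1,0,-0.8,0]])

```text
time: 2.33
eef_pos: [480.2, 337.8, 231.5]
ee_rot: [[-0.171, 0.0, -0.985], [0.985, 0.0, -0.171], [0.0, -1.0, -0.0]]
wrist_force: [0.4, -0.4, 0.1]
width: 51.1
```

Call:
servo_tool(plan=[[-1,0.6,-0.8,0],[-1,0.6,-0.8,0],[-1,0.6,-0.8,0],[-1,0.6,-0.8,0],[-1,0.6,-0.8,0]])

```text
time: 2.95
eef_pos: [576.2, 253.0, 171.0]
ee_rot: [[-0.172, 0.0, -0.985], [0.985, 0.0, -0.172], [0.0, -1.0, -0.0]]
wrist_force: [0.4, 0.7, 0.4]
width: 51.0
```

Call:
servo_tool(plan=[[-1,0,-0.2,0],[-1,0,-0.2,0],[-0.9,0,-0.2,0],[0,0,0,0]])

```text
time: 3.45
eef_pos: [598.2, 196.1, 172.0]
ee_rot: [[-0.168, 0.001, -0.986], [0.986, -0.0, -0.168], [-0.0, -1.0, -0.001]]
wrist_force: [0.2, 0.6, 1.1]
width: 51.1
```

```bash
python3 -c "
from h import *
rel((637,205.8,130))
s=sense();im=read_camera('wrist');cv2.imwrite('pics/w1.png',im)
print(proj((637,205.8,64),'wrist',s),proj((508.6,182.9,56),'wrist',s))"
```

```text
t 3.45 tcp [598.2 196.1 172. ] yaw tool x 99.68 down [ 0.001 -0.    -1.   ] delta units [ 0.152  2.101 -1.994] F [0.2 0.6 1.1] w 51.1
[322.18990783 284.13406522] [321.53430496 117.81471929]
```

View pics/w1.png

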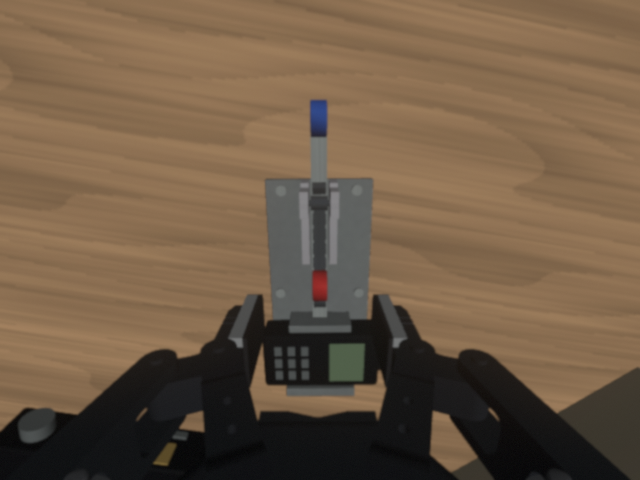

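Call:
servo_tool(plan=[[0.1,0,-1,0],[0,0.5,-1,0],[0,1,-0.05,0],[0,1,0,0],[0,1,0,0]])

```text
time: 4.12
eef_pos: [636.0, 207.5, 99.4]
ee_rot: [[-0.172, -0.002, -0.985], [0.985, -0.0, -0.172], [0.0, -1.0, 0.002]]
wrist_force: [-0.6, 0.4, -0.2]
width: 51.4
```

Call:
servo_tool(plan=[[0,1,0,0],[0,1,0,0],[0,0.8,0,0],[0,0,0,0]])

```text
time: 4.62
eef_pos: [636.2, 207.0, 43.5]
ee_rot: [[-0.171, -0.003, -0.985], [0.985, -0.001, -0.171], [-0.0, -1.0, 0.003]]
wrist_force: [-0.7, 0.2, -0.4]
width: 51.2
```

```bash
python3 -c "
from h import *
rel((637.5,205,45))
im=read_camera('wrist');cv2.imwrite('pics/w2.png',im)
im=read_camera('side');cv2.imwrite('pics/s2.png',cv2.resize(im[120:300,150:400],None,fx=3,fy=3))
"
```

```text
t 4.625 tcp [636.2 207.   43.5] yaw tool x 99.86 down [-0.003 -0.001 -1.   ] delta units [-0.109 -0.074 -0.044] F [-0.7  0.2 -0.4] w 51.2
```

View pics/w2.png

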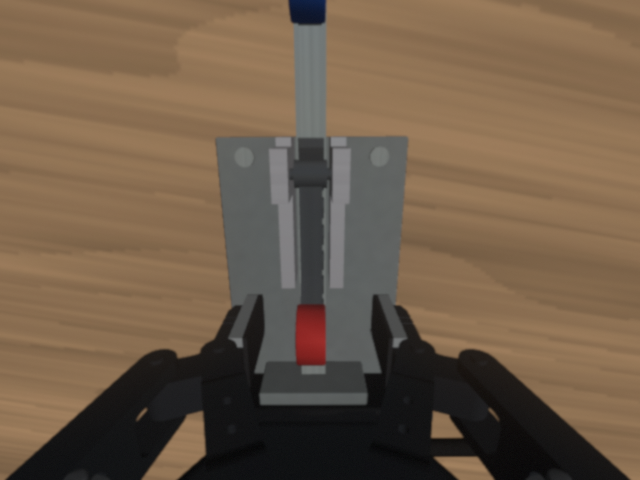

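View pics/s2.png

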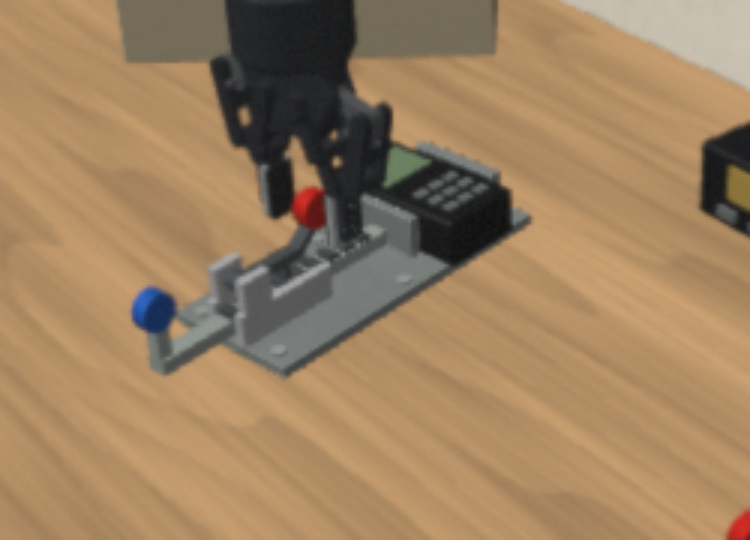

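Call:
servo_tool(plan=[[-0.14,0,0,0],[0,0,0,0]])

```text
time: 4.97
eef_pos: [638.6, 204.2, 46.2]
ee_rot: [[-0.171, 0.002, -0.985], [0.985, 0.0, -0.171], [0.0, -1.0, -0.002]]
wrist_force: [-0.0, 0.1, -0.1]
width: 51.4
```

Call:
servo_tool(plan=[[0,0,0,0],[0,0,0,0],[0,0,0,0],[0,0,0,0]], grip=0, force=30)

```text
time: 5.48
eef_pos: [638.0, 204.5, 45.5]
ee_rot: [[-0.172, 0.0, -0.985], [0.985, -0.0, -0.172], [-0.0, -1.0, -0.0]]
wrist_force: [0.0, -0.4, 1.3]
width: 11.3
```

Call:
servo_tool(plan=[[0,-0.35,0.14,0],[0,-0.33,0.18,0],[0,-0.31,0.21,0],[0,-0.29,0.25,0],[0,-0.26,0.28,0]])

```text
time: 6.1
eef_pos: [616.5, 200.7, 76.4]
ee_rot: [[-0.171, -0.0, -0.985], [0.985, -0.0, -0.171], [-0.0, -1.0, 0.0]]
wrist_force: [2.3, -0.3, -7.1]
width: 11.4
```

Call:
servo_tool(plan=[[0,0,0,0],[0,0,0,0]])

```text
time: 6.35
eef_pos: [616.3, 200.6, 76.5]
ee_rot: [[-0.171, -0.002, -0.985], [0.985, -0.0, -0.171], [-0.0, -1.0, 0.002]]
wrist_force: [-1.4, -1.7, -0.7]
width: 11.3
```

```bash
python3 -c "
from h import *
rel((637.5,205,45))
im=read_camera('side');cv2.imwrite('pics/s3.png',cv2.resize(im[120:300,150:400],None,fx=3,fy=3))
"
```

```text
t 6.35 tcp [616.3 200.6  76.5] yaw tool x 99.86 down [-0.002 -0.    -1.   ] delta units [ 0.033  1.574 -1.087] F [-1.4 -1.7 -0.7] w 11.3
```

View pics/s3.png

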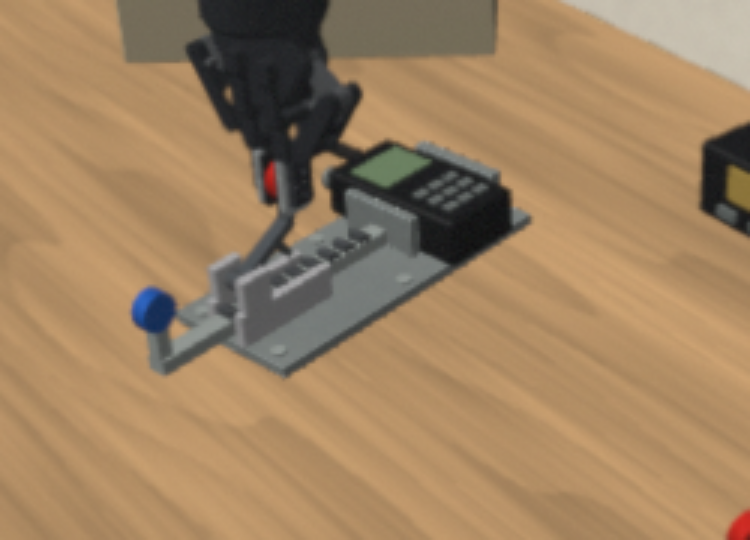

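Call:
servo_tool(plan=[[0,0,0,0],[0,0,0,0],[0,0,0,0]], grip=60)

```text
time: 6.78
eef_pos: [617.2, 201.5, 76.4]
ee_rot: [[-0.171, 0.001, -0.985], [0.985, 0.001, -0.171], [0.001, -1.0, -0.001]]
wrist_force: [-0.5, -0.0, -0.4]
width: 50.8
```

Call:
servo_tool(plan=[[0,-0.5,0,0],[0,-1,0,0],[0,-1,0,0],[0,-1,0,0],[0,-0.5,0.5,0]])

```text
time: 7.4
eef_pos: [608.2, 199.5, 158.5]
ee_rot: [[-0.171, 0.003, -0.985], [0.985, 0.001, -0.171], [0.001, -1.0, -0.003]]
wrist_force: [0.2, -0.2, -0.9]
width: 51.2
```

Call:
servo_tool(plan=[[0,0,1,0],[0,0,1,0],[0,0,1,0],[0,0,1,0],[0,0,0.5,0]])

```text
time: 8.02
eef_pos: [516.8, 183.5, 156.2]
ee_rot: [[-0.172, -0.001, -0.985], [0.985, 0.0, -0.172], [0.0, -1.0, 0.001]]
wrist_force: [0.6, -0.4, 0.3]
width: 51.0
```

Call:
servo_tool(plan=[[0,0,0,0]])

```text
time: 8.15
eef_pos: [517.9, 183.9, 156.3]
ee_rot: [[-0.172, 0.0, -0.985], [0.985, 0.0, -0.172], [0.0, -1.0, -0.0]]
wrist_force: [0.2, 0.9, 0.3]
width: 51.3
```

```bash
python3 -c "
from h import *
rel((509,181.5,37))
s=sense();im=read_camera('wrist');cv2.imwrite('pics/w4.png',im);print(proj((509,181.5,56),'wrist',s))
im=read_camera('side');cv2.imwrite('pics/s4.png',cv2.resize(im[120:300,150:400],None,fx=3,fy=3))
"
```

```text
t 8.15 tcp [517.9 183.9 156.3] yaw tool x 99.89 down [ 0.  0. -1.] delta units [-0.041  5.967  0.46 ] F [0.2 0.9 0.3] w 51.3
[317.56243405 230.37096885]
```

View pics/w4.png

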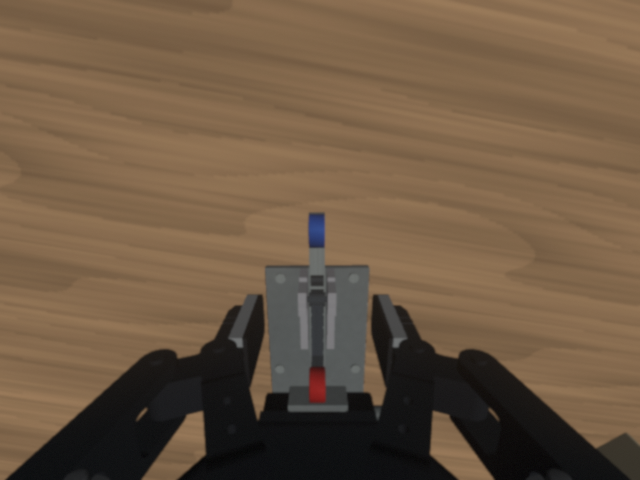

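View pics/s4.png

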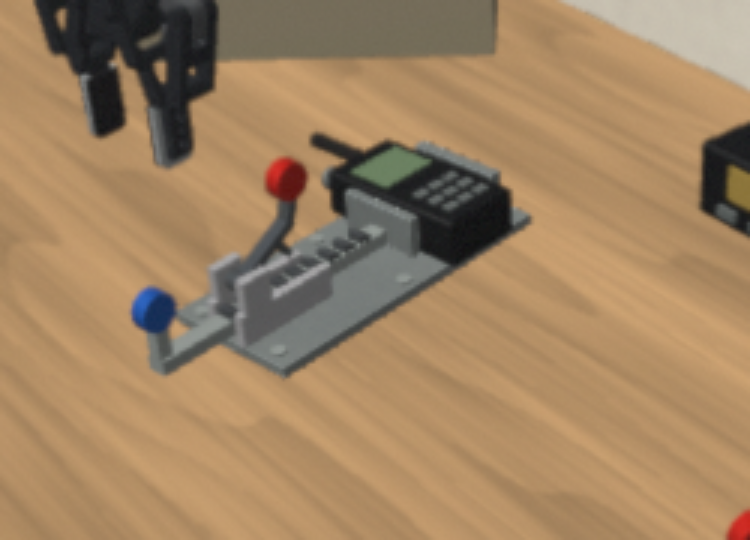

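The pawl stays up after release. The blue handle shows at (317,230) in the wrist picture, where it was predicted. Next I descend onto it.

Call:
servo_tool(plan=[[-0.03,0.5,0.46,0],[0,1,0,0],[0,1,0,0],[0,1,0,0],[0,1,0,0]])

```text
time: 8.88
eef_pos: [508.9, 181.4, 64.7]
ee_rot: [[-0.171, -0.001, -0.985], [0.985, -0.0, -0.171], [-0.0, -1.0, 0.001]]
wrist_force: [-0.0, 0.0, -0.2]
width: 51.2
```

Call:
servo_tool(plan=[[0,1,0,0],[0,0.4,0,0],[0,0,0,0]])

```text
time: 9.25
eef_pos: [509.0, 181.5, 37.5]
ee_rot: [[-0.171, -0.001, -0.985], [0.985, -0.001, -0.171], [-0.0, -1.0, 0.001]]
wrist_force: [-0.2, 0.3, -0.3]
width: 51.3
```

Call:
servo_tool(plan=[[0,0,0,0],[0,0,0,0],[0,0,0,0],[0,0,0,0]], grip=0, force=50)

```text
time: 9.75
eef_pos: [510.1, 181.7, 38.9]
ee_rot: [[-0.172, 0.001, -0.985], [0.985, 0.0, -0.172], [0.0, -1.0, -0.001]]
wrist_force: [-1.6, -0.8, 4.6]
width: 11.1
```

```bash
python3 -c "
from h import *
rel((509,181.5,37))
im=read_camera('side');cv2.imwrite('pics/s5.png',cv2.resize(im[120:300,150:400],None,fx=3,fy=3))
"
```

```text
t 9.75 tcp [510.1 181.7  38.9] yaw tool x 99.88 down [ 0.001  0.    -1.   ] delta units [-0.001  0.094  0.055] F [-1.6 -0.8  4.6] w 11.1
```

View pics/s5.png

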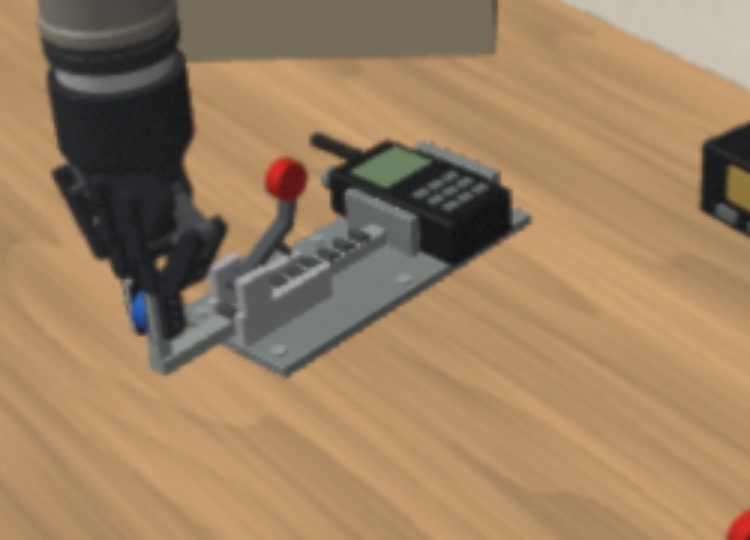

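Call:
servo_tool(plan=[[0,0,0.3,0],[0,0,0.5,0],[0,0,0.5,0],[0,0,0.5,0],[0,0,0.4,0]])

```text
time: 10.42
eef_pos: [466.5, 174.0, 38.8]
ee_rot: [[-0.171, 0.002, -0.985], [0.985, 0.001, -0.171], [0.0, -1.0, -0.002]]
wrist_force: [2.0, -1.2, 5.4]
width: 11.0
```

Call:
servo_tool(plan=[[0,0,0.2,0],[0,0,0.2,0],[0,0,0.1,0],[0,0,0,0]])

```text
time: 10.92
eef_pos: [456.6, 172.2, 38.8]
ee_rot: [[-0.171, 0.002, -0.985], [0.985, 0.0, -0.171], [0.0, -1.0, -0.002]]
wrist_force: [1.6, -2.3, 7.8]
width: 11.1
```

```bash
python3 -c "
from h import *
rel((509,181.5,37))
im=read_camera('side');cv2.imwrite('pics/s6.png',cv2.resize(im[120:300,150:400],None,fx=3,fy=3))
"
```

```text
t 10.925 tcp [456.6 172.2  38.8] yaw tool x 99.86 down [ 0.002  0.    -1.   ] delta units [ 0.01   0.096 -2.663] F [ 1.6 -2.3  7.8] w 11.1
```

View pics/s6.png

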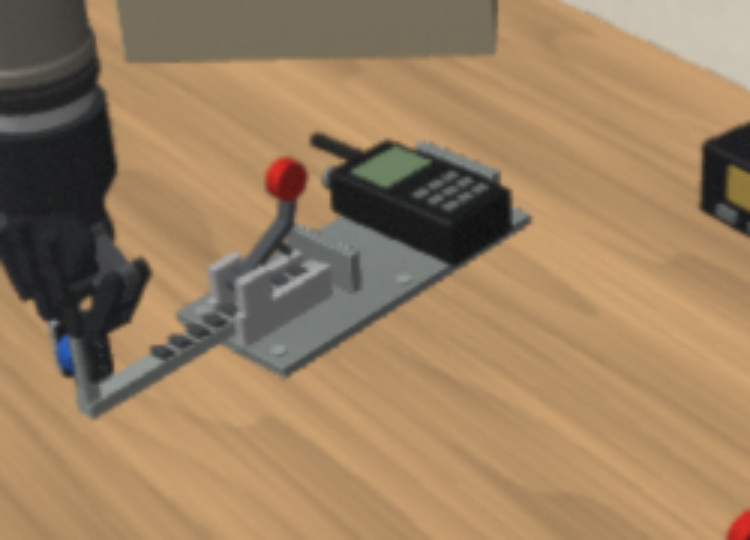

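Drawn out about 54 mm, and no stop felt yet. I'll pull further in small steps.

Call:
servo_tool(plan=[[0,0,0.1,0],[0,0,0.05,0],[0,0,0,0]])

```text
time: 11.35
eef_pos: [456.6, 172.2, 38.9]
ee_rot: [[-0.171, 0.007, -0.985], [0.985, 0.002, -0.171], [0.0, -1.0, -0.008]]
wrist_force: [8.1, -0.7, -1.6]
width: 10.8
```

Call:
servo_tool(plan=[[0,0,0.1,0],[0,0,0,0]])

```text
time: 11.6
eef_pos: [456.7, 172.2, 39.0]
ee_rot: [[-0.171, 0.012, -0.985], [0.985, 0.003, -0.171], [0.001, -1.0, -0.012]]
wrist_force: [14.3, 0.1, -6.9]
width: 11.0
```

It's at the stop: position fixed while the force rises. I'll relax the command, release and rise.

Call:
servo_tool(plan=[[0,0,-0.1,0],[0,0,-0.1,0],[0,0,0,0]])

```text
time: 11.98
eef_pos: [456.6, 172.2, 38.8]
ee_rot: [[-0.171, 0.003, -0.985], [0.985, 0.001, -0.171], [0.0, -1.0, -0.003]]
wrist_force: [4.3, -1.6, 5.7]
width: 11.2
```

Call:
servo_tool(plan=[[0,0,0,0],[0,0,0,0],[0,0,0,0]], grip=60)

```text
time: 12.35
eef_pos: [454.1, 172.2, 37.6]
ee_rot: [[-0.172, -0.002, -0.985], [0.985, -0.0, -0.172], [-0.0, -1.0, 0.002]]
wrist_force: [-0.6, -0.4, 0.3]
width: 51.0
```

Call:
servo_tool(plan=[[0,-0.3,0,0],[0,-1,0,0],[0,-1,0,0],[0,-1,0,0],[0,-1,0,0]])

```text
time: 12.98
eef_pos: [455.2, 172.2, 125.1]
ee_rot: [[-0.171, -0.0, -0.985], [0.985, 0.0, -0.171], [0.0, -1.0, -0.0]]
wrist_force: [0.9, 0.7, -0.5]
width: 51.2
```

Call:
servo_tool(plan=[[0,-1,0,0],[0,-1,0,0],[0,0,0,0],[0,0,0,0]])

```text
time: 13.48
eef_pos: [454.8, 172.1, 163.5]
ee_rot: [[-0.171, -0.001, -0.985], [0.985, -0.0, -0.171], [-0.0, -1.0, 0.001]]
wrist_force: [-0.7, -0.0, -0.6]
width: 51.3
```

```bash
python3 -c "
from h import *
rel((454.8,172,56))
a=read_camera('side');cv2.imwrite('pics/s7.png',a)
b=read_camera('scene');cv2.imwrite('pics/c7.png',b)
for n,im,rois in(('side',a,None),('scene',b,None)):
    hsv=cv2.cvtColor(im,cv2.COLOR_BGR2HSV)
    for col,m in(('red',((hsv[...,0]<6)|(hsv[...,0]>174))&(hsv[...,1]>180)&(hsv[...,2]>80)),('blue',(abs(hsv[...,0].astype(int)-110)<10)&(hsv[...,1]>170))):
        N,l,st,c=cv2.connectedComponentsWithStats(m.astype(np.uint8))
        print(n,col,[(np.round(c[i],1).tolist(),int(st[i,4])) for i in range(1,N) if 40<st[i,4]<600])
"
```

```text
t 13.475 tcp [454.8 172.1 163.5] yaw tool x 99.87 down [-0.001 -0.    -1.   ] delta units [-2.000e-03  5.376e+00 -6.000e-03] F [-0.7 -0.  -0.6] w 51.3
side red [([244.7, 179.2], 130), ([400.7, 297.9], 208)]
side blue [([176.2, 237.0], 134), ([632.9, 279.5], 72), ([320.8, 334.9], 218)]
scene red [([418.8, 169.0], 42), ([225.0, 275.8], 71)]
scene blue [([352.4, 145.9], 65), ([206.8, 223.6], 58)]
```

View pics/s7.png

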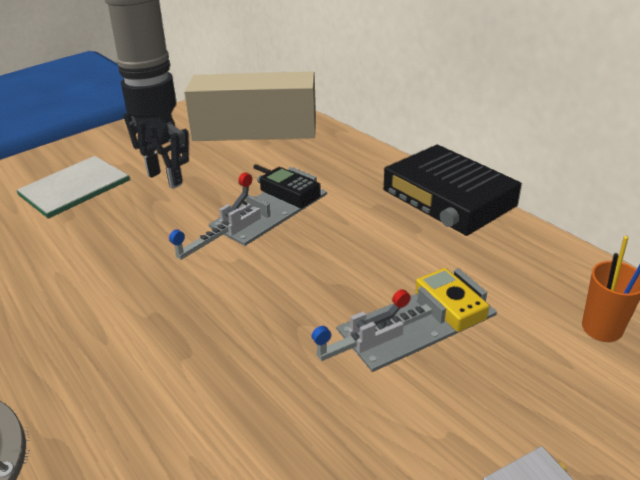

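View pics/c7.png

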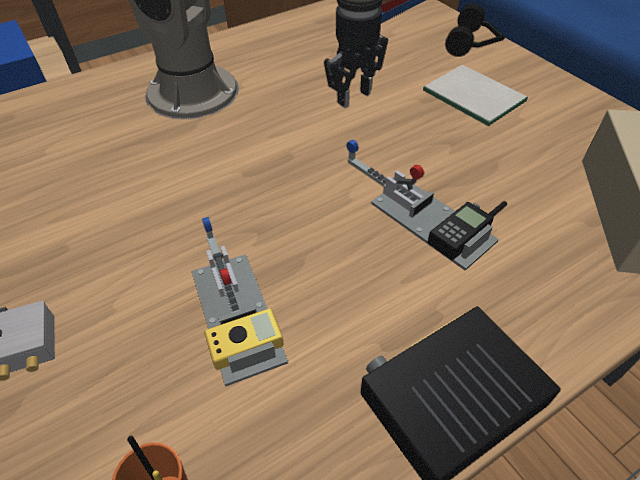

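```bash
python3 -c "
from h import *
b,_=tri([('scene',(352.4,145.9),None),('side',(176.7,237.5),None)]);k,_=tri([('scene',(417,172),None),('side',(245.5,179.8),None)])
print(b,np.linalg.norm(b[:2]-[508.6,182.9]),k,k-[637,205.8,63.75])
a=cv2.imread('pics/side0.png').astype(int);c=cv2.imread('pics/s7.png').astype(int)
d=abs(a-c).max(2);print('other bracket diff',d[265:370,315:500].max(),(d[265:370,315:500]>40).sum(),'scanner',(d[165:205,275:325]>40).sum())
print(finish_job())"
```

```text
[454.85378934 172.52032753  54.9767865 ] 54.73931640453895 [618.77396079 201.72963844  92.05166149] [-18.22603921  -4.07036156  28.30166149]
other bracket diff 13 0 scanner 164
the job is handed in; nothing more can be done
None
```

The scanner is free: I lifted the red-knobbed pawl of its bracket along its arc and let go. I then drew the bar out by its blue handle until it hit the stop, released, and rose clear. The job was handed in at about 13.6 s, with no verdict reported.

What the last checks showed:
- **Pawl:** It stays up. The knob is about 28 mm higher and 19 mm farther to -x, which matches roughly 0.5 rad.
- **Bar:** It is out about 55 mm by triangulation. At the end of the pull the position held still while the force rose to about 16 N.
- **Scanner:** It appears unmoved by eye in the scene and side views. A pixel comparison around it did show 164 changed pixels. I put these down to the jaw that drew back beside it, but I did not separate the two.
- **Other bracket:** The area around the yellow meter is unchanged from the first side picture, with no pixel differing by more than image noise.

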